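# Start the bench dust extractor in the zither workshop

## Task

Get the dust extractor running before the old zither is brushed down. First press the broad square key, the stiff one, all the way down until it clicks and let it spring back up; then press the small round key, the light one, down in the same way and let it up too. Leave the long bar key alone: it belongs to the lamp.

Things in the scene. Friction and masses are not known exactly. Their poses are not given: they have to be found in the camera images.
- square_key_top (a point): The extractor's mains key: broad square key, 46 x 46 mm. Black; on an 80 x 80 x 40 mm grey housing fixed to the bench at one of three places, turned up to 30 deg. Point: centre of key's top, 54 mm above the bench, 14 mm above the housing; z up, x, y along its sides. Sinks 8 mm to a stop, clicks at 6 mm, springs back. Stiff spring: 3 N starts it, 8.3 N at the click, 10 N fully down.
- round_key_top (a point): The extractor's fan key: small round key, 26 mm across. Black; on an 80 x 80 x 40 mm grey housing fixed to the bench at one of three places, turned up to 30 deg. Point: centre of key's top, 54 mm above the bench, 14 mm above the housing; z up, x, y along its sides. Sinks 8 mm to a stop, clicks at 6 mm, springs back. Light spring: 1.2 N starts it, 3.3 N at the click, 4 N fully down.
- bar_key_top (a point): The lamp's key, not to be pressed: long narrow bar, 16 mm along x, 60 mm along y. Black; on an 80 x 80 x 40 mm grey housing fixed to the bench at one of three places, turned up to 30 deg. Point: centre of key's top, 54 mm above the bench, 14 mm above the housing; z up, x, y along its sides. As light to push as the round key.
Mind the look-alikes: they are no part of the job. What is shaped like the part that bears square_key_top but green, pink or purple is not meant.

How it is judged (in metres and radians):
On the way, in this order (a step that is already met when the one before it is completed fails the run):
1. the square key is pressed to its click (6 mm or more), the round key being up (distance of square_key_top from where it was at the start of the episode above 0.006 m and distance of round_key_top from where it was at the start of the episode below 0.003 m), for 0.05 s.
2. the square key is back up and the round key is pressed to its click (6 mm or more) (distance of round_key_top from where it was at the start of the episode above 0.006 m and distance of square_key_top from where it was at the start of the episode below 0.003 m), for 0.05 s.
At the end, for the whole second after the job is handed in: All three keys are up again, each within 2 mm of where it stood at the start (distance of each of square_key_top, round_key_top, bar_key_top from where it was at the start of the episode below 0.002 m); the robot touches nothing.
It fails at once if the bar key is pressed down by more than 3 mm (distance of bar_key_top from where it was at the start of the episode above 0.003 m).
It also fails if it takes over 32 s, if anything falls off the work surface, if the arm or the gripper's body presses on something with over 40 N, if the wrist force passes 120 N, or if a joint passes its speed limit or range.

## Robot

A 7-joint arm with a two-finger parallel gripper is mounted at the origin on the work surface. World frame = base frame: x ahead of the robot, y to its left, z up, the work surface at z = 0. Lengths are in mm, angles in rad, forces in N, time in s.
With the tool pointing down it reaches from about 350 to 900 mm from the base axis. Payload 8.1 kg.
Tool frame: the origin (TCP) lies on the centre line of the jaws, within the pads' length; the fingertips stand robot.nose_length ahead of it and the grasp point (between the pads) lies 3 mm ahead of it (robot.nose_length is the distance from the TCP to the fingertips, in mm); x points along the fingers, y is the direction in which the jaws open and shut, and the axes are right-handed (so a half turn about x gives the same grasp; the last joint's range is limited). The gripper opens to 85 mm and grips with 20 to 120 N. Pads are 22 mm wide; open, the fingers measure 114 mm over their backs; the gripper's body (76 mm by 85 mm) begins 54 mm behind the grasp point. The pads swing forward as they close: fully open they stand 13 mm farther back than shut.
Start: joints at [1.226, 0.434, 0.025, 1.573, -0.012, 1.134, -0.075], TCP at [149.632, -606.837, 253.323] pointing down, gripper open.
Joint ranges: [-2.62, 2.62], [-0.44, 2.09], [-1.27, 1.32], [0.08, 2.57], [-1.32, 4.46], [0.12, 2], [-2.74, 2.74]. Speed limits (rad/s): [2.22, 2.22, 3.01, 3.01, 3.14, 3.14, 3.14].

## Interface

Orientations are given as a rotation vector (axis times angle).
In Python, from plant import sensors, vision, order, robot gives the robot as it stands. The module is installed in compiled form; this text tells all that it offers.
- The arm moves only by the shell command python3 -m inch 'ROWS' [FORCE]. ROWS is JSON, a list of rows, each a list of 7 numbers: the shift along the tool's x, y, z in units of 0.02 m (1.0 is 0.02 m), then the turn, a rotation vector about the tool's x, y, z in units of 0.12 rad (1.0 is 0.12 rad), then the closure, from 0 (fully open) to 1 (shut). A call has exactly 5 rows; each row shifts and turns the commanded pose from where the row before left it, along the tool's axes as they then stand; what a row does not reach is not made up. A row lasts 1/12 s, in which the tool goes at most 41.7 mm and 7.16 degrees, less where a joint would pass 70% of its speed; a pose out of reach is approached as far as the arm can. A call with a number of a shift or a turn outside -1 to 1 is refused whole. A call with a gripper value outside its range is refused whole. The fingers move at their own pace and stop on an object; FORCE is the grip in N (left out, the last holds). Time passes only in rows, so rows that do not move let the fingers close, or fill a call up. It gives the time, the measured TCP pose, the force and the opening at its end, in the units of the state.
- sensors.sense(): the state, without advancing time (a new reading comes with each control period).
- vision.grab_frame(name): name is "scene" or "top" or "wrist"; returns the picture (480x640x3 uint8, red, green, blue); there is no depth.
- vision.camera_info(name): a dict with "K" (3x3 intrinsics, pixels), "rvec" (rotation vector, rad) and "tvec" (3), from world to camera coordinates, as OpenCV has them. Camera axes: x right, y down, z forward; pixel columns grow to the right and rows downward; lengths in mm; the calibration is good to about 2 mm. A picture is of the moment at which its call begins: read the wrist's pose just before it. camera_info takes no time and is no camera call; for the wrist camera it gives the pose at the moment of the call.
- order.close_job(): hands the job in, once; it reports no verdict.
The state is a dict: "time_s": time; "joint_pos": joint angles; "joint_velocities": joint speeds; "effort": joint torques, N m; "position": TCP position; "ee_rot": TCP orientation; "force": force on the tool from outside, world axes, zero at the start; "moment": the same for the moment, N m; "finger_gap": finger opening in mm.
Only numpy, scipy, OpenCV 4.12 (cv2) and the standard library are available. Lean on these libraries where they do the work, as an engineer would, in place of code of your own. Each camera call takes 0.05 s, during which the arm holds its last target. There are 200 camera calls.

## Working session

There is one attempt and no reset: what is moved stays moved. The work goes in short steps, Python scripts to look and compute and a shell command to move; the robot and the scene stay as the last step left them, time stands still between calls to the robot, and variables do not carry over. Pictures are saved under pics/ and viewed, about 8 in all and at most 12, crops included, and the job is handed in when it is done.

```bash
mkdir -p pics; python3 - <<'E'
from plant import sensors, vision, robot
import cv2, numpy as np
s=sensors.sense(); print(s); print(robot.nose_length)
for n in("scene","top"):
    im=vision.grab_frame(n); cv2.imwrite(f"pics/{n}0.png",im[:,:,::-1]); np.save(f"pics/{n}0.npy",im)
    i=vision.camera_info(n); R=cv2.Rodrigues(np.array(i["rvec"],float))[0]
    print(n,i["K"],(-R.T@np.array(i["tvec"],float).reshape(3)).round(1))
E
```

```text
{'time_s': 0.0, 'joint_pos': array([ 1.22636767,  0.43524427,  0.02496596,  1.5740937 , -0.01159103,
        1.1339791 , -0.07512456]), 'joint_velocities': array([-0.00055129,  0.00045205, -0.00019313, -0.00026121, -0.00075694,
       -0.0005261 ,  0.00026387]), 'effort': array([-4.49189356e-04, -6.70464563e+01,  1.02504596e+00, -3.16214561e+01,
        1.56568590e-02,  1.23715913e-02, -4.14515296e-05]), 'position': array([ 149.51275105, -606.37625406,  252.51394076]), 'ee_rot': array([ 2.09332812,  0.25593524, -2.09404025]), 'force': array([ 0.31190536, -0.58515611, -0.05506615]), 'moment': array([-0.02039541, -0.02896597, -0.01361041]), 'finger_gap': 85.27792479314283}
22.0
scene [[503.73861786   0.         311.17693168]
 [  0.         503.73861786 240.86989873]
 [  0.           0.           1.        ]] [990.5 -92.  854.5]
top [[465.86724742   0.         321.9801834 ]
 [  0.         465.86724742 228.81871472]
 [  0.           0.           1.        ]] [ 345.4  -78.9 1000.9]
```

View pics/top0.png

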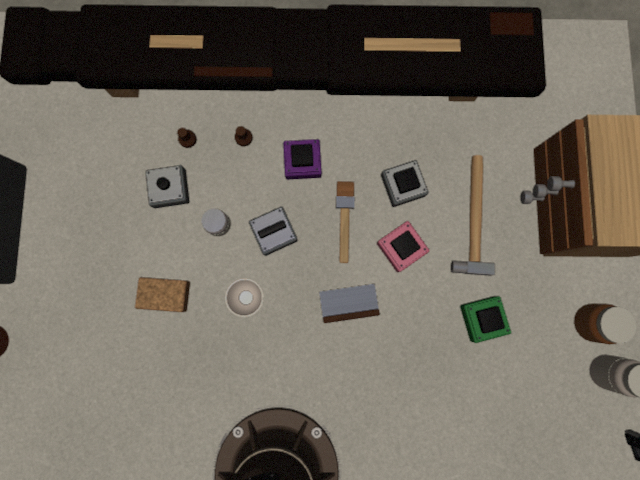

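View pics/scene0.png

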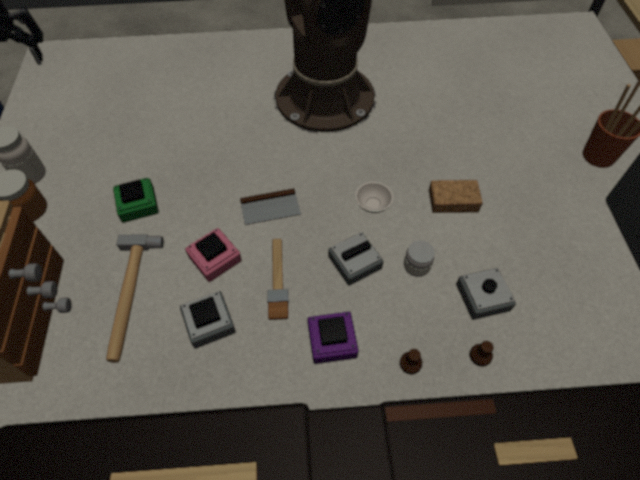

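Top view: the grey housings hold the square key at about (405,180), the round key at (163,184) and the bar key at (270,229). In the scene view they are at (205,311), (490,286) and (356,250). The purple, pink and green ones are decoys. I'll triangulate the key tops next.

```bash
cat > h.py <<'E'
import cv2, numpy as np
from plant import sensors, vision
def cam(n):
    i=vision.camera_info(n); R=cv2.Rodrigues(np.array(i["rvec"],float))[0]
    return np.array(i["K"],float),R,np.array(i["tvec"],float).reshape(3)
def ray(c,p):
    K,R,t=c; return -R.T@t, R.T@np.linalg.inv(K)@np.array([p[0],p[1],1.])
def onz(c,p,z):
    o,d=ray(c,p); return o+d*(z-o[2])/d[2]
def tri(c1,p1,c2,p2):
    P=[c[0]@np.c_[c[1],c[2]] for c in(c1,c2)]
    X=cv2.triangulatePoints(*P,np.array(p1,float).reshape(2,1),np.array(p2,float).reshape(2,1)); return X[:3,0]/X[3,0]
def blob(im,p,thr,r=22):
    x,y=p; g=cv2.cvtColor(im[y-r:y+r,x-r:x+r],cv2.COLOR_RGB2GRAY)
    n,l,s,c=cv2.connectedComponentsWithStats((g<thr).astype(np.uint8))
    k=min((k for k in range(1,n) if s[k][4]>25),key=lambda k:np.hypot(*(c[k]-r)))
    cnt=cv2.findContours((l==k).astype(np.uint8),0,2)[0][0]
    return c[k]+[x-r,y-r],s[k],cv2.minAreaRect(cnt)
E
python3 - <<'E'
from h import *
T,S=np.load("pics/top0.npy"),np.load("pics/scene0.npy"); ct,cs=cam("top"),cam("scene")
rows=[]
for n,a,b in(("sq",(405,180),(205,311)),("rd",(163,184),(490,286)),("bar",(270,229),(356,250))):
    pa,sa,ra=blob(T,a,45); pb,sb,rb=blob(S,b,45)
    print(n,pa.round(1),sa,pb.round(1),sb,"tri",tri(ct,pa,cs,pb).round(1),"z54",onz(ct,pa,54).round(1),onz(cs,pb,54).round(1))
    rows.append(np.hstack([cv2.resize(I[y-25:y+25,x-25:x+25],(300,300),interpolation=0) for I,(x,y) in((T,a),(S,b))]))
cv2.imwrite("pics/c.png",cv2.resize(np.vstack(rows[:2]),(600,600))[:,:,::-1])
R=cv2.Rodrigues(sensors.sense()["ee_rot"])[0]; print(R.round(3))
E
```

```text
sq [406.4 180.1] [ 11   9  26  27 463] [204.2 312.3] [  7   9  30  30 596] tri [ 593.9 -263.2   46.4] z54 [ 591.9 -262.2   54. ] [ 597.6 -261.2   54. ]
rd [162.9 183.3] [ 16  16  13  12 120] [489.  285.9] [ 14  16  15  13 143] tri [580.9 248.5  45.6] z54 [578.7 244.9  54. ] [585.  245.7  54. ]
bar [271.6 228.9] [ 10  14  28  17 210] [355.6 250.5] [  8  13  28  19 231] tri [486.6  18.   45.9] z54 [485.4  16.7  54. ] [491.6  17.3  54. ]
[[-0.     0.239 -0.971]
 [ 0.001 -0.971 -0.239]
 [-1.    -0.001  0.   ]]
```

View pics/c.png

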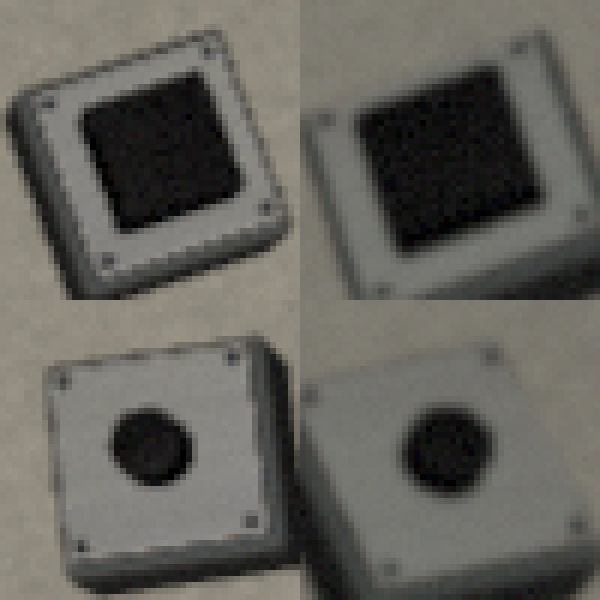

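The triangulated heights of about 46 mm match the mid-height of the key silhouettes (40–54 mm). That puts the square key at about (594,-263) and the round key at (581,248). I'm moving via (300,-350) with the gripper shut.

```bash
python3 -m inch '[[0,-1,-1,0,0,0,1],[0,-1,-1,0,0,0,1],[0,-1,-1,0,0,0,1],[0,-1,-1,0,0,0,1],[0,-1,-1,0,0,0,1]]' 40 && python3 -m inch '[[0,-1,-1,0,0,0,1],[0,-1,-1,0,0,0,1],[0,-1,-1,0,0,0,1],[0,-1,-1,0,0,0,1],[0,-1,-1,0,0,0,1]]'
```

```text
time_s: 0.52
position: [223.1, -484.4, 252.9]
ee_rot: [2.093, 0.255, -2.094]
force: [1.1, 0.2, -1.0]
finger_gap: 25.7
time_s: 0.93
position: [296.2, -363.3, 253.1]
ee_rot: [2.093, 0.254, -2.094]
force: [1.2, -0.3, -0.5]
finger_gap: -0.1
```

```bash
python3 -m inch '[[0,-0.1,-1,0,0,0,1],[0,-0.1,-1,0,0,0,1],[0,-0.1,-1,0,0,0,1],[0,-0.1,-1,0,0,0,1],[0,-0.1,-1,0,0,0,1]]' && python3 -m inch '[[0,-0.1,-1,0,0,0,1],[0,-0.1,-1,0,0,0,1],[0,-0.1,-1,0,0,0,1],[0,-0.1,-1,0,0,0,1],[0,-0.1,-1,0,0,0,1]]' && python3 -m inch '[[0.5,-0.1,-1,0,0,0,1],[0.5,-0.1,-1,0,0,0,1],[1,-0.1,-0.8,0,0,0,1],[1,-0.1,-0.6,0,0,0,1],[1,0,0,0,0,0,1]]'; python3 - <<'E'
from h import *
from plant import sensors
s=sensors.sense();R=cv2.Rodrigues(s["ee_rot"])[0]; p=s["position"]
im=vision.grab_frame("wrist"); cv2.imwrite("pics/w1.png",im[:,:,::-1]); 
print(p,(R.T@(np.array([594,-263,76])-p)).round(1))
K,Rc,t=cam("wrist")
for q in([594,-263,54],[p[0],p[1],54]):
    u=K@(Rc@np.array(q,float)+t); print(u[:2]/u[2])
E
```

```text
time_s: 1.35
position: [391.3, -330.5, 253.1]
ee_rot: [2.093, 0.255, -2.094]
force: [-0.4, -0.7, -0.8]
finger_gap: -0.1
time_s: 1.77
position: [486.0, -297.0, 252.9]
ee_rot: [2.092, 0.255, -2.094]
force: [-0.5, 0.1, 0.6]
finger_gap: -0.2
time_s: 2.18
position: [551.9, -271.2, 172.1]
ee_rot: [2.093, 0.258, -2.09]
force: [-0.3, 0.2, 0.6]
finger_gap: 0.2
[ 551.87933132 -271.20668982  172.09507218] [ 96.2   2.3 -42.7]
[330.99524038 177.40197615]
[327.58534437 237.96833106]
```

View pics/w1.png

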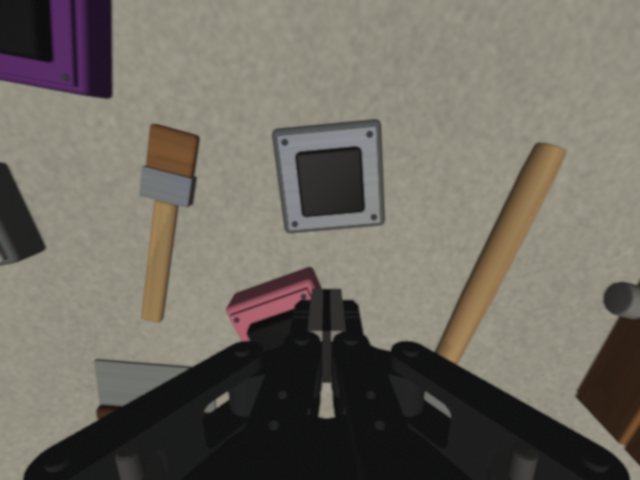

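The wrist view shows the grey-housed square key at (331,182) against a predicted (331,177). That agrees to within about 3 mm.

```bash
python3 -m inch '[[0.5,0,-0.8,0,0,0,1],[0.8,0.1,-0.8,0,0,0,1],[1,0,-0.4,0,0,0,1],[1,0,0,0,0,0,1],[0.7,0,0,0,0,0,1]]' && python3 -m inch '[[0,0,0,0,0,0,1],[0,0,0,0,0,0,1],[0,0,0,0,0,0,1],[0,0,0,0,0,0,1],[0,0,0,0,0,0,1]]'; python3 - <<'E'
from h import *
s=sensors.sense();R=cv2.Rodrigues(s["ee_rot"])[0]; p=s["position"]
T=vision.grab_frame("wrist"); cv2.imwrite("pics/w2.png",T[:,:,::-1])
print(s["time_s"],p,s["force"],(R.T@(np.array([593,-263,76])-p)).round(1))
E
```

```text
time_s: 2.65
position: [588.3, -265.6, 91.8]
ee_rot: [2.091, 0.255, -2.095]
force: [0.3, 0.4, -0.0]
finger_gap: 0.3
time_s: 3.07
position: [589.3, -266.2, 94.7]
ee_rot: [2.095, 0.253, -2.091]
force: [0.1, -0.4, -0.2]
finger_gap: 0.3
3.0667 [ 589.34740997 -266.22146603   94.69217513] [ 0.12052029 -0.37521896 -0.22104242] [18.7 -2.3 -4.3]
```

View pics/w2.png

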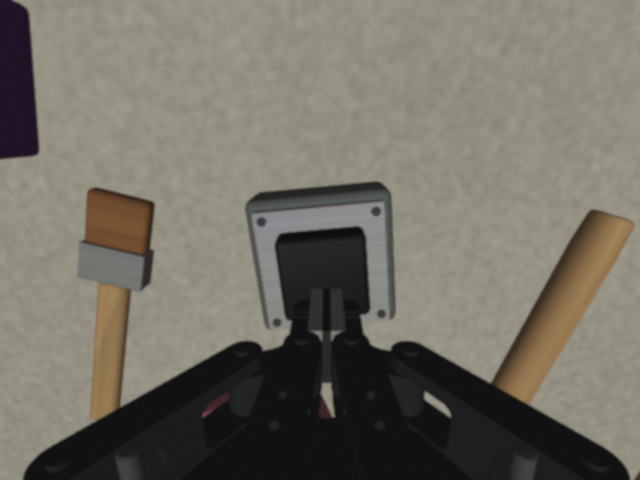

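The fingertips are over the square key's near half. I'll shift 4 mm more, descend, press and watch the force.

```bash
python3 -m inch '[[0.2,-0.1,-0.2,0,0,0,1],[0.3,0,0,0,0,0,1],[0.3,0,0,0,0,0,1],[0,0,0,0,0,0,1],[0,0,0,0,0,0,1]]' && python3 -m inch '[[0.2,0,0,0,0,0,1],[0.1,0,0,0,0,0,1],[0.1,0,0,0,0,0,1],[0,0,0,0,0,0,1],[0,0,0,0,0,0,1]]'
```

```text
time_s: 3.53
position: [591.9, -262.6, 76.7]
ee_rot: [2.092, 0.255, -2.094]
force: [-0.6, 0.9, 0.2]
finger_gap: 0.1
time_s: 3.95
position: [592.3, -262.9, 69.8]
ee_rot: [2.093, 0.254, -2.093]
force: [-2.1, 1.2, 8.4]
finger_gap: -0.0
```

The reading is 8.4 N, right at the click. I'll press 4 mm further to the stop.

```bash
python3 -m inch '[[0.1,0,0,0,0,0,1],[0.1,0,0,0,0,0,1],[0,0,0,0,0,0,1],[0,0,0,0,0,0,1],[0,0,0,0,0,0,1]]'
```

```text
time_s: 4.37
position: [592.4, -263.0, 68.0]
ee_rot: [2.094, 0.253, -2.092]
force: [-8.3, 3.0, 26.8]
finger_gap: 0.1
```

It is at the hard stop: 26.8 N at z = 68. Lifting and traversing toward the round key.

```bash
python3 -m inch '[[-0.5,0,0,0,0,0,1],[-1,0,0,0,0,0,1],[-1,0,0,0,0,0,1],[-1,0,0,0,0,0,1],[-1,0,0,0,0,0,1]]' && python3 -m inch '[[0,-1,-0.2,0,0,0,1],[0,-1,-0.2,0,0,0,1],[0,-1,-0.2,0,0,0,1],[0,-1,-0.2,0,0,0,1],[0,-1,-0.2,0,0,0,1]]' && python3 -m inch '[[0,-1,-0.2,0,0,0,1],[0,-1,-0.2,0,0,0,1],[0,-1,-0.2,0,0,0,1],[0,-1,-0.2,0,0,0,1],[0,-1,-0.2,0,0,0,1]]' && python3 -m inch '[[0,-1,-0.2,0,0,0,1],[0,-1,-0.2,0,0,0,1],[0,-1,-0.2,0,0,0,1],[0,-1,-0.2,0,0,0,1],[0,-1,-0.2,0,0,0,1]]' && python3 -m inch '[[0,-1,-0.2,0,0,0,1],[0,-1,-0.2,0,0,0,1],[0,-1,-0.2,0,0,0,1],[0,-1,-0.2,0,0,0,1],[0,-1,-0.2,0,0,0,1]]'; python3 - <<'E'
from h import *
s=sensors.sense();R=cv2.Rodrigues(s["ee_rot"])[0]; p=s["position"]
print(p,(R.T@(np.array([580.5,248,76])-p)).round(1))
E
```

```text
time_s: 4.78
position: [591.8, -263.0, 155.9]
ee_rot: [2.093, 0.254, -2.094]
force: [0.4, 0.9, -0.3]
finger_gap: 0.0
time_s: 5.2
position: [587.3, -160.3, 155.1]
ee_rot: [2.093, 0.254, -2.093]
force: [0.5, -0.8, -0.7]
finger_gap: -0.1
time_s: 5.62
position: [582.8, -58.4, 155.1]
ee_rot: [2.093, 0.254, -2.093]
force: [0.1, 0.2, -0.5]
finger_gap: 0.3
time_s: 6.03
position: [578.4, 43.4, 155.0]
ee_rot: [2.093, 0.254, -2.093]
force: [0.3, 0.2, -0.2]
finger_gap: -0.1
time_s: 6.45
position: [573.9, 145.3, 155.0]
ee_rot: [2.093, 0.254, -2.093]
force: [0.2, -0.5, 0.2]
finger_gap: 0.3
[573.85874721 145.31274526 155.0385116 ] [ 79.  -98.1 -31. ]
```

```bash
python3 -m inch '[[0,-1,-0.3,0,0,0,1],[0,-1,-0.3,0,0,0,1],[0,-1,-0.3,0,0,0,1],[0.5,-1,-0.3,0,0,0,1],[0.6,-0.9,-0.3,0,0,0,1]]' && python3 -m inch '[[0.8,0,0,0,0,0,1],[0.8,0,0,0,0,0,1],[0.3,0,0,0,0,0,1],[0,0,0,0,0,0,1],[0,0,0,0,0,0,1]]'; python3 - <<'E'
from h import *
s=sensors.sense();R=cv2.Rodrigues(s["ee_rot"])[0]; p=s["position"]
im=vision.grab_frame("wrist"); cv2.imwrite("pics/w3.png",im[:,:,::-1])
K,Rc,t=cam("wrist"); u=K@(Rc@np.array([580.5,248,54.])+t); print(u[:2]/u[2])
print(p,(R.T@(np.array([580.5,248,76])-p)).round(1))
E
```

```text
time_s: 6.87
position: [580.2, 248.5, 133.7]
ee_rot: [2.095, 0.255, -2.091]
force: [-0.0, 0.6, -0.8]
finger_gap: 0.1
time_s: 7.28
position: [579.8, 246.5, 95.3]
ee_rot: [2.093, 0.253, -2.094]
force: [0.1, 0.4, 0.2]
finger_gap: 0.1
[323.62317551 285.7896446 ]
[579.84363914 246.50013074  95.33884025] [19.3 -1.3 -1. ]
```

View pics/w3.png

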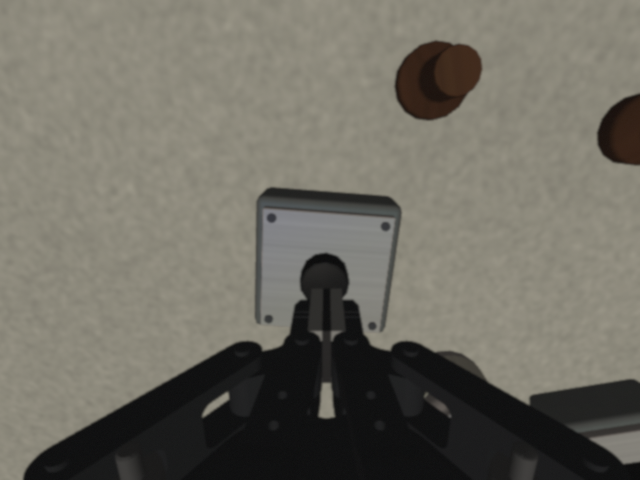

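The round key's top is centred near (324,283), against a predicted (324,286). Pressing.

```bash
python3 -m inch '[[0.3,-0.1,-0.1,0,0,0,1],[0.3,0,0,0,0,0,1],[0.3,0,0,0,0,0,1],[0,0,0,0,0,0,1],[0,0,0,0,0,0,1]]' && python3 -m inch '[[0.2,0,0,0,0,0,1],[0.2,0,0,0,0,0,1],[0.1,0,0,0,0,0,1],[0,0,0,0,0,0,1],[0,0,0,0,0,0,1]]'
```

```text
time_s: 7.75
position: [581.0, 249.2, 76.8]
ee_rot: [2.092, 0.254, -2.094]
force: [0.3, 0.2, 0.0]
finger_gap: 0.1
time_s: 8.17
position: [581.6, 249.6, 68.1]
ee_rot: [2.094, 0.254, -2.092]
force: [-2.1, -1.6, 9.7]
finger_gap: -0.3
```

It is at the stop: 9.7 N, well above the 4 N spring, at z = 68.1. A short hold, then retreat.

```bash
python3 -m inch '[[0.05,0,0,0,0,0,1],[0,0,0,0,0,0,1],[0,0,0,0,0,0,1],[-0.5,0,0,0,0,0,1],[-1,0,0,0,0,0,1]]' && python3 -m inch '[[-1,0,0,0,0,0,1],[-1,0,0,0,0,0,1],[-1,0,0,0,0,0,1],[-1,0,0,0,0,0,1],[-1,0,0,0,0,0,1]]' && python3 -m inch '[[0,0,1,0,0,0,1],[0,0,1,0,0,0,1],[0,0,1,0,0,0,1],[0,0,1,0,0,0,1],[0,0,1,0,0,0,1]]' && python3 -m inch '[[0,0,0,0,0,0,1],[0,0,0,0,0,0,1],[0,0,0,0,0,0,1],[0,0,0,0,0,0,1],[0,0,0,0,0,0,1]]'; python3 - <<'E'
from h import *
T,S=vision.grab_frame("top"),vision.grab_frame("scene"); T0,S0=np.load("pics/top0.npy"),np.load("pics/scene0.npy")
for n,a,b in(("sq",(405,180),(205,311)),("rd",(163,184),(490,286)),("bar",(270,229),(356,250))):
    print(n,[(blob(X,q,45)[0]-blob(Y,q,45)[0]).round(2) for X,Y,q in((T,T0,a),(S,S0,b))])
cv2.imwrite("pics/end.png",S[:,:,::-1])
E
```

```text
time_s: 8.58
position: [580.0, 248.7, 94.8]
ee_rot: [2.089, 0.253, -2.096]
force: [-0.3, -0.2, -0.7]
finger_gap: 0.1
time_s: 9.0
position: [581.0, 249.2, 197.2]
ee_rot: [2.093, 0.254, -2.093]
force: [0.1, -0.6, 0.4]
finger_gap: 0.1
time_s: 9.42
position: [483.1, 225.0, 196.2]
ee_rot: [2.093, 0.254, -2.093]
force: [0.4, -0.1, 0.8]
finger_gap: -0.4
time_s: 9.83
position: [484.9, 225.6, 196.2]
ee_rot: [2.093, 0.254, -2.093]
force: [0.2, 1.0, -0.1]
finger_gap: 0.1
sq [array([0.04, 0.13]), array([ 0.05, -0.01])]
rd [array([0.06, 0.  ]), array([-0.03, -0.03])]
bar [array([ 0.09, -0.11]), array([-0.11,  0.15])]
```

View pics/end.png

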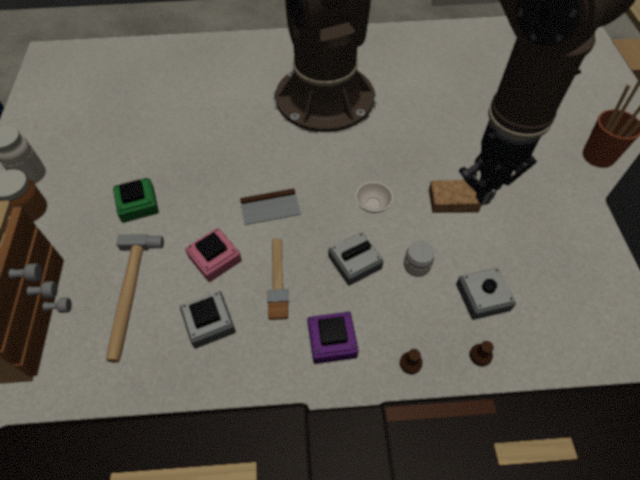

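The scene is unchanged. All three key images sit within 0.2 px of where they started, and the arm is clear. Handing in.

```bash
python3 -c "
from plant import order; print(order.close_job())"
```

```text
the job is handed in; nothing more can be done
None
```

I pressed the square key and then the round key down to their stops, let each spring back up, and handed the job in at about 10 s of the 32 s allowed. The hand-in gives no verdict, so these are my own readings:

| Key | Centre (x, y), mm | Force on the tool | TCP height at the stop, mm |
|---|---|---|---|
| Square | (594, -263) | 26.8 N (10 N needed) | 68.0 |
| Round | (581, 248) | 9.7 N (4 N needed) | 68.1 |

- **Travel:** both heights match the full 8 mm of travel. I judged the clicks from force and depth, as nothing reports a click directly.
- **Last checks:** in the top and scene pictures all three keys were within 0.2 px of where they started. The arm was clear at about 196 mm, with the wrist force at noise level (1 N or less).
- **Bar key:** I never touched the bar key.
- **Disagreements:** the two-view heights came out near 46 mm rather than 54 mm, because the dark blobs include the sides of the keys. The wrist camera put both keys about 2–3 mm from where I had placed them, which was too little to affect either press.

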